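Wide wheel from the rack to the wheel clamp

ROBOT

A 6-joint arm with a two-finger parallel gripper is mounted at the origin on the work surface. World frame = base frame: x ahead of the robot, y to its left, z up, the work surface at z = 0. Lengths are in m, angles in rad, forces in N, time in s.
With the tool pointing down it reaches from about 0.275 to 0.75 m from the base axis. Payload 10.2 kg.
Tool frame: the origin (TCP) lies at the very end of the fingers, on their centre line; the grasp point (between the pads) lies arm.pinch_z behind it (arm.pinch_z is the distance from the TCP to the grasp point, in m); z points along the fingers, y is the direction in which the jaws open and shut (so a half turn about z gives the same grasp; the last joint's range is limited). The gripper opens to 85 mm and grips with 20 to 120 N. Pads are 22 mm wide; open, the fingers measure 114 mm over their backs; the gripper's body (76 mm by 85 mm) begins 54 mm behind the grasp point. The pads swing forward as they close: fully open they stand 13 mm farther back than shut.
Start: joints at [-1.387, 0.313, 1.498, -0, 1.331, -0.223], TCP at [0.208, -0.482, 0.231] pointing down, gripper open.
Joint ranges: [-2.94, 2.94], [-0.97, 2.17], [0.19, 2.56], [-1.23, 4.37], [0.02, 3.11], [-2.88, 2.88]. Speed limits (rad/s): [2.39, 2.39, 3.01, 3.14, 3.14, 3.14].

INTERFACE

Orientations are given as a unit quaternion [w, x, y, z].
In Python, from plant import arm gives the robot as it stands.
- The arm moves only by the tool send_rows, never from a script. Its argument "moves" is a list that holds one entry, the list of rows, each a list of 5 numbers: the finger opening in cm, from 0 to 8.54, then the shift along the world's x, y, z in cm, then the turn about the world's z in units of 5 degrees (1.0 is 5 degrees). In form: [[[claw, x, y, z, twist], ...]]. A call has 1 to 5 rows; each row shifts and turns the commanded pose from where the row before left it; what a row does not reach is not made up. A row lasts 1/8 s, in which the tool goes at most 62.5 mm and 10.7 degrees, less where a joint would pass 70% of its speed; a pose out of reach is approached as far as the arm can. A call with a gripper value outside its range is refused whole. The fingers move at their own pace and stop on an object; "newtons" is the grip in N (left out, the last holds). Time passes only in rows, so rows that do not move let the fingers close. It gives the time, the measured TCP pose, the force and the opening at its end, in the units of the state.
- arm.get_state(): the state, without advancing time (a new reading comes with each control period).
- arm.get_image(name): name is "scene" or "top" or "wrist"; returns (picture, depth): 420x560x3 uint8, red, green, blue; 420x560 float32, m along the optical axis (not along the pixel's ray), 0 where there is no reading.
- arm.get_calibration(name): a dict with "fx", "fy", "cx", "cy" (pixels), "k1" (the pictures are not rectified: a ray, as slopes to the right and down, at radius r is drawn at 1 + k1 r^2 times it, then the intrinsics apply), "R" (3x3) and "t" (3): a world point X has camera coordinates R X + t. Camera axes: x right, y down, z forward; pixel columns grow to the right and rows downward; lengths in m; the calibration is good to about 2 mm. A picture is of the moment at which its call begins: read the wrist's pose just before it. get_calibration takes no time and is no camera call; for the wrist camera it gives the pose at the moment of the call.
- arm.finish_job(): hands the job in, once; it reports no verdict.
Trained networks look in the newest picture that a camera, given by its name, has taken for a name from the list of things; names that differ only in an ending like _2 or _b are one class to them, and where a whole thing is asked for, a point or a joint stands for the part that bears it (a point fixed in the world has none). Each returns a list of dicts, best first, with "conf" (0 to 1); they miss things now and then, are a little off and sometimes report something else, mostly with a low value. They report only what shows in the picture. A call takes as long as a camera call. They do not tell look-alikes from the thing itself.
- arm.find_in(camera, query): "pixel" ([column, row] in pixels, amid what is visible of it).
- arm.regions_of(camera, query): "mask" (420x560 bool, what is visible of it) and "pixel" ([column, row] in pixels, amid what is visible of it).
- arm.pinpoint(camera, query): "pixel" ([column, row] in pixels: a listed point, or the origin of a listed thing).
The state is a dict: "time": time; "qpos": joint angles; "qvel": joint speeds; "joint_efforts": joint torques, N m; "tcp_pos": TCP position; "tcp_rot": TCP orientation; "wrist_force": force on the tool from outside, world axes, zero at the start; "wrist_torque": the same for the moment, N m; "finger_gap": opening from 0.0 (shut) to 1.0 (fully open).
Only numpy, scipy, OpenCV 4.12 (cv2) and the standard library are available. Lean on these libraries where they do the work, as an engineer would, in place of code of your own. Each camera call takes 0.05 s, during which the arm holds its last target. There are 200 camera calls.

TASK

Lift the wide wheel up and off its peg on the wheel rack and slide it fully home on the wheel clamp's sloping spindle; push it firmly against the collar with about 10 to 20 N, without ramming it, and let go of it. Then press the clamp's pedal down to its stop, not hard, to lock the wheel, and let it spring back up. Leave the two narrow wheels hanging on their pegs and the other things on the table where they are.

Things in the scene. Friction and masses are not known exactly. Their poses are not given: they have to be found in the camera images.
- rack: Fixed aluminium rack, origin at table level, y along its crossbar (front face x = 60 mm). Three level pegs, 7 mm thick, 170 mm up at y = -100, 0, 100 mm, run towards -x to x = -59 mm; the last 10 mm turn up by 6 mm. A wheel hangs by its bore, its centre 6.5 mm below the peg's axis; it must rise 6 to 13 mm to pass the upturned end, then move 90 mm to -x to be clear.
- wide_wheel: The wheel to be fitted: white hub, black tyre, 80 mm diameter, 32 mm wide, 20 mm bore right through, flat sides, 60 to 130 g. Hangs on any one of the three pegs. Origin at its centre, x along the bore (the two sides are alike), z up while it hangs. Can be pinched from above across its 32 mm width, on the uppermost 20 mm of the tyre.
- narrow_wheel_a: One of two identical narrow wheels on the rack: same 80 mm diameter and 20 mm bore as the wide wheel but only 22 mm wide. Origin at its centre, x along the bore. To be left hanging.
- narrow_wheel_b: One of two identical narrow wheels on the rack: same 80 mm diameter and 20 mm bore as the wide wheel but only 22 mm wide. Origin at its centre, x along the bore. To be left hanging.
- spindle: Spindle of the fixed wheel clamp. Origin: centre of the collar's face (wheel home: its centre at x = 16 mm). x outwards along the spindle, 25 degrees above level; y level; z mostly up. 17.6 mm thick for 31 mm, then a cone to 9 mm at x = 43 mm; a 6 mm lock pin stands out 1 mm, 11 mm with the pedal down. Collar 28 mm across, 55 mm long; block behind it 50 wide, 60 high.
- clamp: Fixed base of the wheel clamp, a grey plate 150 x 170 mm (x, y) and 18 mm thick with a column. Origin at table level; at its yaw 0 the spindle points to +y (collar face at x 0, y 30, z 150 mm) and the pedal sticks out to -x.
- pedal_pad (a point): Middle of the top of the pedal's rubber pad, 60 x 50 mm, moving with the pedal; about 76 mm above the table when up, about 29 mm lower at the stop. It is 99 mm from the hinge, which lies level along the clamp's y at x = -70 mm, 36 mm above the table.
- pedal (a joint): Pedal angle: 0 up (sprung), 0.30 rad at the bottom stop. Pressed on its pad it takes about 4 N to start and 12 N at the stop.
- spray_can: Spray can, 52 mm thick, 160 mm high, standing. Origin under its centre. Bystander.
- tape_roll: Grey roll of tape lying flat, 100 mm across, 45 mm high. Origin under its centre. Bystander.
- driver: Screwdriver lying on the table, 180 mm long along its x. Bystander.
- parts_tray: Small divided grey tray 140 x 100 x 30 mm. Origin under its centre. Bystander.
- damper: Small damper lying on the table, 125 mm long along its x, 18 mm thick. Bystander.
Mind the look-alikes: they are no part of the job. What is shaped like the wide_wheel but orange or turquoise is not meant.

How it is judged:
By the outcome, as a careful person would: the job done as asked, in the order asked, and still so for the second after the job is handed in, with the robot touching nothing.
It also fails if it takes over 62 s, if anything falls off the work surface, if the arm or the gripper's body presses on something with over 40 N, if the wrist force passes 120 N, or if a joint passes its speed limit or range.

## Working session

There is one attempt and no reset: what is moved stays moved. The work goes in short steps, Python scripts to look and compute and a tool call to move; the robot and the scene stay as the last step left them, time stands still between calls to the robot, and variables do not carry over. Pictures are saved under pics/ and viewed, about 8 in all and at most 12, crops included, and the job is handed in when it is done.

Besides the shell and the picture viewer there is one more tool, called as name(argument=value, ...) on one line, values as JSON. send_rows: Moves the arm, as the interface text tells. Its arguments: {"type":"object","properties":{"moves":{"type":"array"},"newtons":{"type":"number"}},"required":["moves"]}

```bash
ls; mkdir -p pics; cat > h.py <<'E'
import numpy as np, cv2
from plant import arm
def ray(cal,p):
    K=np.array([[cal['fx'],0,cal['cx']],[0,cal['fy'],cal['cy']],[0,0,1.]])
    return cv2.undistortPoints(np.array(p,float).reshape(-1,1,2),K,np.array([cal['k1'],0,0,0,0.])).reshape(-1,2)
def unproj(cal,p,d):
    s=ray(cal,p); d=np.asarray(d,float).reshape(-1,1)
    return (np.hstack([s*d,d])-np.array(cal['t']))@np.array(cal['R'])
def onplane(cal,p,z):
    s=ray(cal,p); R=np.array(cal['R']);t=np.array(cal['t']); C=-R.T@t
    w=np.hstack([s,np.ones((len(s),1))])@R
    return C+w*((z-C[2])/w[:,2])[:,None]
def proj(cal,X):
    R=np.array(cal['R']);t=np.array(cal['t']); c=np.asarray(X).reshape(-1,3)@R.T+t
    s=c[:,:2]/c[:,2:]; r2=(s**2).sum(1,keepdims=True); s=s*(1+cal['k1']*r2)
    return s*[cal['fx'],cal['fy']]+[cal['cx'],cal['cy']]
def cloud(cal,depth,mask=None):
    m=(depth>0) if mask is None else (depth>0)&mask
    v,u=np.nonzero(m); return unproj(cal,np.c_[u,v],depth[v,u]),np.c_[u,v]
E
python3 - <<'E'
from h import *
np.set_printoptions(precision=4,suppress=True)
print(arm.pinch_z, arm.get_state())
for c in ['scene','top']:
    im,d=arm.get_image(c); cal=arm.get_calibration(c); np.savez(f'{c}.npz',im=im,d=d)
    print(c,{k:np.round(v,4).tolist() for k,v in cal.items()})
    cv2.imwrite(f'pics/{c}0.png',im[:,:,::-1])
    for q in ['rack','wide_wheel','narrow_wheel_a','spindle','clamp','pedal_pad']:
        for r in arm.pinpoint(c,q)[:4]:
            u,v=np.round(r['pixel']).astype(int); 
            z=d[min(max(v,0),419),min(max(u,0),559)]
            print(q,round(r['conf'],2),np.round(r['pixel'],1),unproj(cal,[r['pixel']],[z])[0])
E
```

```text
pics
0.0187 {'time': 0.0, 'qpos': array([-1.3874,  0.3135,  1.4985,  0.    ,  1.331 , -0.2234]), 'qvel': array([-0.0015,  0.0003, -0.0017,  0.0009,  0.0007, -0.0013]), 'joint_efforts': array([  0.001 , -41.2265, -25.9744,  -0.0001,   0.0041,   0.    ]), 'tcp_pos': array([ 0.2077, -0.4819,  0.2307]), 'tcp_rot': array([-0.0007,  0.9794,  0.202 ,  0.    ]), 'wrist_force': array([-0.1258,  0.5858, -0.2359]), 'wrist_torque': array([-0.017 ,  0.0379, -0.064 ]), 'finger_gap': 0.9960906306415475}
scene {'fx': 472.1808, 'fy': 472.1808, 'cx': 276.7746, 'cy': 211.5522, 'k1': 0.0446, 'R': [[0.238, 0.9712, -0.0143], [0.6678, -0.1743, -0.7236], [-0.7052, 0.1627, -0.69]], 't': [-0.1669, -0.293, 1.6244]}
rack 0.93 [348.5 222.1] [0.5447 0.2381 0.001 ]
wide_wheel 0.82 [420.9 256. ] [0.7431 0.3405 0.054 ]
wide_wheel 0.62 [394.2 172.9] [0.5503 0.3419 0.1543]
wide_wheel 0.43 [352.9 186.9] [0.5991 0.2123 0.1772]
narrow_wheel_a 0.92 [314.5 180.6] [0.5255 0.1416 0.1521]
narrow_wheel_a 0.79 [355.9 174.8] [0.5568 0.2359 0.1756]
narrow_wheel_a 0.49 [172.8 229.8] [ 0.609  -0.2139  0.1525]
spindle 0.63 [172.4 22
[... 324 characters left out ...]
x': 277.989, 'cy': 214.3038, 'k1': 0.0262, 'R': [[0.0077, -0.9998, -0.0156], [-0.9934, -0.0059, -0.1147], [0.1146, 0.0164, -0.9933]], 't': [0.046, 0.6248, 1.2599]}
wide_wheel 0.82 [172.8 233.5] [0.5512 0.333  0.2024]
wide_wheel 0.82 [154.8 281.7] [0.4158 0.4136 0.0817]
wide_wheel 0.81 [199.3 271.6] [0.4462 0.2828 0.0798]
wide_wheel 0.62 [181.2 179.4] [0.7243 0.3453 0.0846]
narrow_wheel_a 0.62 [208. 233.] [0.5531 0.2373 0.2023]
narrow_wheel_a 0.61 [244.9 242.9] [0.5269 0.1366 0.2018]
spindle 0.96 [372.9 218.6] [ 0.5995 -0.2183  0.1617]
clamp 0.71 [372.  226.8] [ 0.5889 -0.246   0.0162]
pedal_pad 0.8 [367.5 276.5] [ 0.4356 -0.2186  0.0693]
pedal_pad 0.37 [373.5 224.3] [ 0.5844 -0.222   0.1509]
```

```bash
python3 - <<'E'
import cv2
cv2.imwrite('pics/s1.png',cv2.resize(cv2.imread('pics/scene0.png'),(800,600),interpolation=cv2.INTER_CUBIC))
cv2.imwrite('pics/t1.png',cv2.resize(cv2.imread('pics/top0.png'),(800,600),interpolation=cv2.INTER_CUBIC))
E
```

```text
(no output)
```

View pics/s1.png

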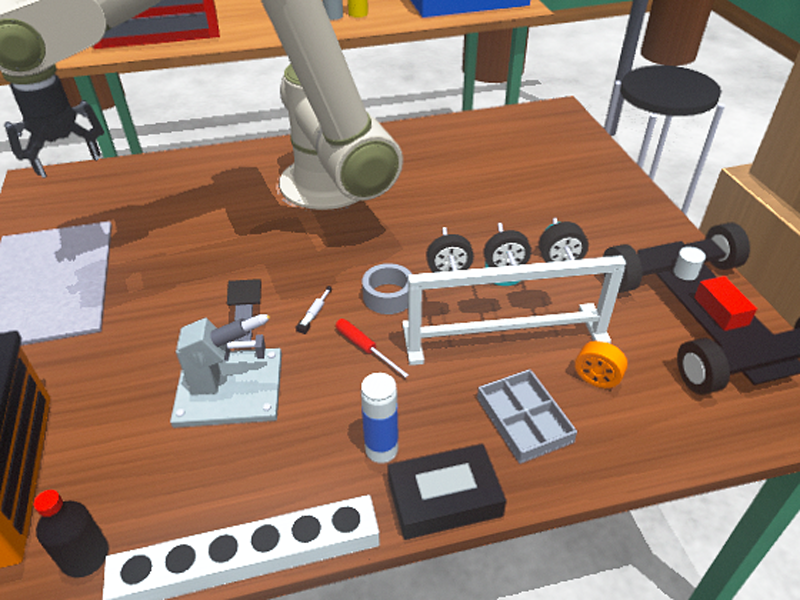

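View pics/t1.png

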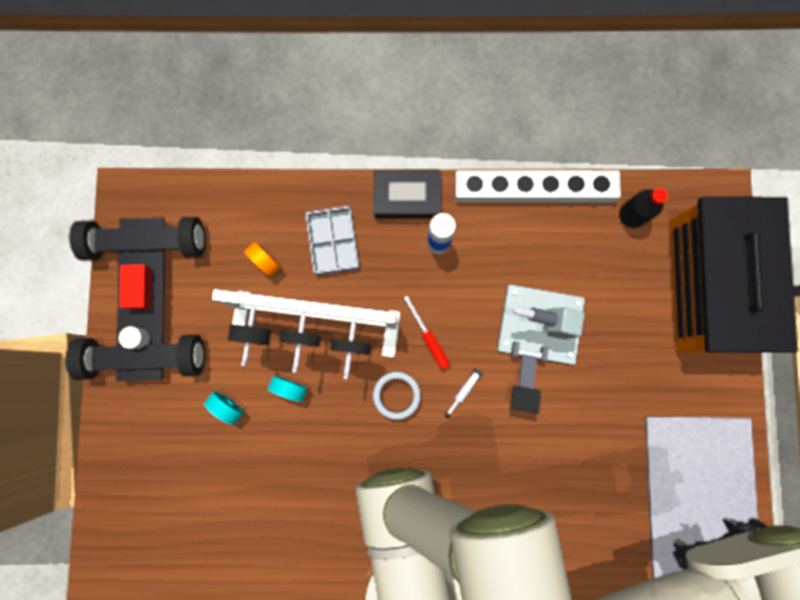

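The scene picture shows three wheels on the rack (at about (450,253), (508,250) and (563,243)) and the clamp at (225,360), with its spindle pointing up and to the right and the pedal pad at (243,292). In the top view the left wheel on the rack, at (249,334), looks the widest. I'll now fit all of these in the depth clouds.

```bash
cat > fit.py <<'E'
from h import *
from scipy.optimize import least_squares
np.set_printoptions(precision=4,suppress=True)
P={}
for c in ['scene','top']:
    f=np.load(f'{c}.npz'); P[c]=cloud(arm.get_calibration(c),f['d'])[0]
def rev(s,r): # signed dist to spindle/collar profile
    prof=np.array([[-55,14],[0,14],[0,8.8],[31,8.8],[43,4.5],[43,0]])/1e3
    q=np.c_[s,r]; best=np.full(len(q),9.)
    for a,b in zip(prof[:-1],prof[1:]):
        t=np.clip((q-a)@(b-a)/((b-a)@(b-a)),0,1); best=np.minimum(best,np.linalg.norm(q-a-t[:,None]*(b-a),axis=1))
    return best
def frame(p):
    az=p[3]; e=np.radians(25); ax=np.array([-np.sin(az)*np.cos(e),np.cos(az)*np.cos(e),np.sin(e)]); return np.array(p[:3]),ax
def sr(X,p):
    o,ax=frame(p); d=X-o; s=d@ax; return s,np.linalg.norm(d-s[:,None]*ax,axis=1)
for name,X in [('both',np.vstack(list(P.values()))),*P.items()]:
    best=None
    for az in np.radians([-20,-10,0,10]):
        p=np.array([.6,-.218,.15,az])
        for it in range(4):
            s,r=sr(X,p); k=(s>-.03)&(s<.06)&(r<[.03,.025,.02,.02][it])
            R=least_squares(lambda q:rev(*sr(X[k],q)),p,loss='soft_l1',f_scale=.0015); p=R.x
        m=np.median(rev(*sr(X[k],p)))
        if best is None or (k.sum()*-1)<best[0]: best=(-k.sum(),m,p)
    print('spindle',name,best[0],best[1],best[2][:3],np.degrees(best[2][3]))
# rack
for c,X in P.items():
    w=X[(X[:,0]>.4)&(X[:,0]<.72)&(X[:,1]>.05)&(X[:,1]<.45)]
    bar=w[(w[:,2]>.168)&(w[:,0]>.565)]
    z=np.percentile(bar[:,2],95); t=bar[bar[:,2]>z-.004]
    R=cv2.minAreaRect((t[:,:2]*1000).astype(np.float32)); print(c,'bar top z',z,R)
    tops=w[(w[:,2]>.182)&(w[:,0]<.59)]
    for y0 in (.137,.237,.335):
        g=tops[abs(tops[:,1]-y0)<.045]; 
        print('  wheel n',len(g),'mean',g.mean(0),'zmax',np.percentile(g[:,2],98),cv2.minAreaRect((g[:,:2]*1000).astype(np.float32)))
    pad=X[(abs(X[:,0]-.434)<.06)&(abs(X[:,1]+.22)<.06)&(X[:,2]>.055)]
    print('  pad',len(pad),pad.mean(0),np.percentile(pad[:,2],[5,50,95]),cv2.minAreaRect((pad[:,:2]*1000).astype(np.float32)))
E
python3 fit.py
```

```text
spindle both -510 0.0009724051478619605 [ 0.5984 -0.2179  0.1497] -9.830039699273067
spindle scene -317 0.0008498006180875147 [ 0.5989 -0.2176  0.1488] -9.531170715239815
spindle top -192 0.0008809044238870748 [ 0.5982 -0.2181  0.1507] -10.43591073533025
scene bar top z 0.18783135345627489 ((568.0499877929688, 335.41748046875), (65.76725006103516, 7.387972354888916), 83.70148468017578)
  wheel n 283 mean [0.5352 0.1362 0.1935] zmax 0.20323985704813036 ((530.404541015625, 138.66990661621094), (68.24806213378906, 27.88076400756836), 81.44110870361328)
  wheel n 273 mean [0.5499 0.2336 0.1935] zmax 0.2034903989889556 ((547.4085693359375, 236.25070190429688), (68.05754089355469, 26.70058250427246), 83.40353393554688)
  wheel n 339 mean [0.5584 0.3337 0.1938] zmax 0.20339884839247482 ((554.2435302734375, 337.8780517578125), (67.06471252441406, 37.38175582885742), 80.16766357421875)
  pad 491 [ 0.4374 -0.2196  0.0706] [0.0569 0.0716 0.0806] ((443.33343505859375, -222.1358642578125), (61.1228141784668, 77.18289184570312), 78.29435729980469)
top bar top z 0.1839952631820045 ((583.859375, 234.2984619140625), (357.30419921875, 66.60697174072266), 82.93753051757812)
  wheel n 214 mean [0.5303 0.14   0.1968] zmax 0.20606832383003953 ((553.1539916992188, 140.3553466796875), (72.39066314697266, 73.02124786376953), 88.2396011352539)
  wheel n 204 mean [0.5439 0.2373 0.1973] zmax 0.20577772846052034 ((544.52001953125, 239.7880859375), (71.35169982910156, 21.78581428527832), 82.86890411376953)
  wheel n 298 mean [0.5511 0.3354 0.1971] zmax 0.20609842006830378 ((551.69482421875, 338.77593994140625), (71.13976287841797, 32.025794982910156), 82.94232177734375)
  pad 404 [ 0.4343 -0.2195  0.073 ] [0.0583 0.0744 0.083 ] ((447.30596923828125, -222.07327270507812), (59.984619140625, 86.92789459228516), 80.13663482666016)
```

```bash
cat >> fit.py <<'E'
print('---')
yw=np.radians(-7.06); ex=np.array([np.cos(yw),np.sin(yw)]); ey=np.array([-ex[1],ex[0]])
for c,X in P.items():
    L=np.c_[(X[:,:2]-[.5517,.3388])@ex,(X[:,:2]-[.5517,.3388])@ey,X[:,2]]
    g=L[(abs(L[:,1])<.06)&(L[:,2]>.14)&(abs(L[:,0])<.15)]
    b=g[(g[:,0]>.03)]; print(c,'bar x',np.percentile(b[:,0],[2,10,50,90,98]),'z',np.percentile(b[:,2],[5,50,98]))
    w=g[(g[:,2]>.185)&(g[:,0]<.03)]; print(' wide x',np.percentile(w[:,0],[1,5,50,95,99]),'y mid',(w[:,1].min()+w[:,1].max())/2)
    pg=g[(g[:,0]<-.025)&(abs(g[:,1])<.02)&(g[:,2]>.155)]; print(' peg',len(pg),np.percentile(pg[:,0],[1,50]),pg[:,1].mean(),np.percentile(pg[:,2],[5,50,98]))
E
python3 fit.py | sed -n '/---/,$p'
```

```text
---
scene bar x [0.0436 0.0636 0.0773 0.0806 0.0817] z [0.1601 0.176  0.181 ]
 wide x [-0.0146 -0.0117  0.0095  0.0189  0.0201] y mid -0.0009233196146108125
 peg 9 [-0.0551 -0.0533] -0.0004798653867940278 [0.1714 0.175  0.1778]
top bar x [0.0392 0.0584 0.0667 0.0758 0.0778] z [0.1713 0.1798 0.1845]
 wide x [-0.0158 -0.0146 -0.0003  0.0142  0.0155] y mid -0.0004769174224295361
 peg 33 [-0.0589 -0.0424] 0.00021089492277555938 [0.1687 0.1742 0.1804]
```

send_rows(moves=[[[5.5,1.9,4.6,1.4,0.66],[5.5,1.9,4.6,1.4,0.66],[5.5,1.9,4.6,1.4,0.66],[5.5,1.9,4.6,1.4,0.66],[5.5,1.9,4.6,1.4,0.66]]])

```text
time: 1.32
tcp_pos: [0.303, -0.2506, 0.3019]
tcp_rot: [0.0, 0.94, 0.341, 0.0]
wrist_force: [0.8, -0.7, 1.4]
finger_gap: 0.64
```

send_rows(moves=[[[5.5,1.9,4.6,0,0.66],[5.5,1.9,4.6,0,0.66],[5.5,1.9,4.6,0,0.66],[5.5,1.9,4.6,0,0.66],[5.5,1.9,4.6,0,0.66]]])

```text
time: 1.95
tcp_pos: [0.3981, -0.0205, 0.3015]
tcp_rot: [0.0, 0.881, 0.473, 0.0]
wrist_force: [0.6, -1.8, 0.4]
finger_gap: 0.643
```

send_rows(moves=[[[5.5,1.9,4.6,0,0.66],[5.5,1.9,4.6,0,0.66],[5.5,1.9,4.6,0,0.66],[5.5,1.9,4.6,0,0.66],[5.5,1.9,4.6,0,0.66]]])

```text
time: 2.58
tcp_pos: [0.4931, 0.2095, 0.3014]
tcp_rot: [0.0, 0.804, 0.594, 0.0]
wrist_force: [0.9, -0.7, 0.6]
finger_gap: 0.645
```

send_rows(moves=[[[5.5,2.0,4.28,0,0.67],[5.5,2.0,4.28,0,0.67],[5.5,2.0,4.28,0,0.67],[5.5,0,0,-4.0,0],[5.5,0,0,-4.0,0]]])

```text
time: 3.2
tcp_pos: [0.5527, 0.3368, 0.2198]
tcp_rot: [0.0, 0.75, 0.662, 0.0]
wrist_force: [-0.5, 0.6, -0.5]
finger_gap: 0.645
```

```bash
python3 - <<'E'
from h import *
s=arm.get_state(); print(s['tcp_pos'],s['tcp_rot'],s['qpos'],s['wrist_force'])
im,d=arm.get_image('wrist'); cv2.imwrite('pics/w1.png',im[:,:,::-1])
E
```

```text
[0.55274807 0.33676898 0.21984898] [5.95205091e-05 7.49518286e-01 6.61983629e-01 1.01682885e-04] [ 3.66556954e-01  5.98424609e-01  1.09872451e+00 -4.08147606e-05
  1.44421139e+00  4.90433982e-01] [-0.53636189  0.60922625 -0.53759102]
```

View pics/w1.png

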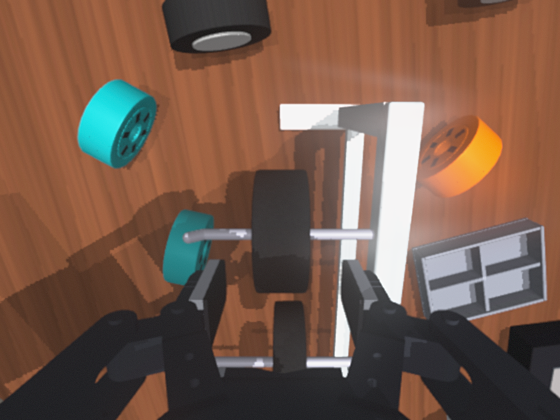

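```bash
python3 - <<'E'
from h import *
np.set_printoptions(precision=4,suppress=True)
cal=arm.get_calibration('wrist')
print(proj(cal,[[.5527,.338,.2035],[.5527,.338,.1735],[.5527,.3368,.2198],[.5527,.3368,.2385]]))
im,d=arm.get_image('wrist'); X,uv=cloud(cal,d)
k=(X[:,2]>.185)&(X[:,2]<.206)&(abs(X[:,0]-.5527)<.04)&(uv[:,1]<292)&(uv[:,1]>165)&(uv[:,0]>245)&(uv[:,0]<315)
g=X[k]; print(len(g),np.percentile(g[:,2],98),cv2.minAreaRect((g[:,:2]*1000).astype(np.float32)))
E
```

```text
[[285.9324 258.5903]
 [285.8648 236.8501]
 [286.2915 276.1346]
 [286.3995 298.2538]]
5970 0.20233970117216937 ((552.0323486328125, 341.535400390625), (59.004638671875, 31.536333084106445), 82.88248443603516)
```

send_rows(moves=[[[5.5,0,0.1,-2.0,0],[5.0,0,0,-2.0,0],[2.8,0,0,0,0],[2.8,0,0,0,0],[2.8,0,0,0,0]]], newtons=50)

```text
time: 3.92
tcp_pos: [0.5531, 0.3373, 0.1825]
tcp_rot: [0.0, 0.75, 0.662, 0.001]
wrist_force: [0.3, -0.1, -2.0]
finger_gap: 0.366
```

send_rows(moves=[[[2.8,0,0,0,0],[2.8,0,0,0.5,0],[2.8,0,0,0.5,0]]])

```text
time: 4.3
tcp_pos: [0.5527, 0.3372, 0.1918]
tcp_rot: [0.0, 0.75, 0.662, 0.0]
wrist_force: [0.0, 0.9, -1.0]
finger_gap: 0.359
```

send_rows(moves=[[[2.8,0,0,0,0],[2.8,-2.0,0.25,0,0],[2.8,-2.5,0.31,0,0],[2.8,-2.5,0.31,0,0],[2.8,-3.0,0.37,0,0]]])

```text
time: 4.92
tcp_pos: [0.452, 0.3496, 0.1912]
tcp_rot: [-0.0, 0.75, 0.662, -0.0]
wrist_force: [-0.0, -0.4, -1.1]
finger_gap: 0.365
```

```bash
python3 - <<'E'
from h import *
im,d=arm.get_image('wrist'); im2,_=arm.get_image('scene')
cv2.imwrite('pics/w2.png',np.vstack([im[:,:,::-1],cv2.resize(im2[90:290,150:430,::-1],(560,400))])[:, :])
p=cv2.imread('pics/w2.png'); cv2.imwrite('pics/w2.png',cv2.resize(np.hstack([p[:420],cv2.copyMakeBorder(p[420:],0,20,0,0,0)]),(800,300)))
E
```

```text
(no output)
```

View pics/w2.png

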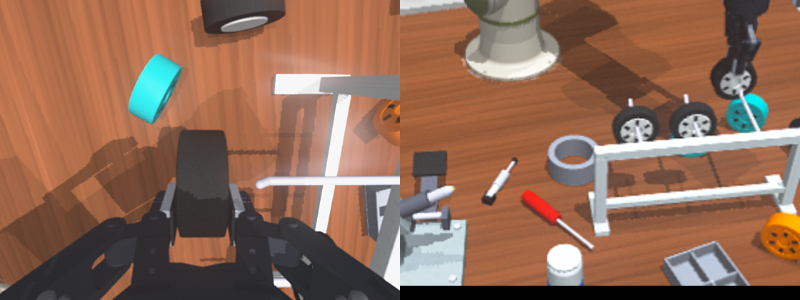

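The wheel is clear of its peg and held level between the jaws: (203,183) in the wrist half, (735,75) in the scene half. Both narrow wheels still hang. Next I carry it to the clamp, high up.

send_rows(moves=[[[2.8,0,0,5.4,0],[2.8,0,0,5.4,0],[2.8,1.325,-4.12,0,-1.547],[2.8,1.325,-4.12,0,-1.547],[2.8,1.325,-4.12,0,-1.547]]])

```text
time: 5.65
tcp_pos: [0.4933, 0.2245, 0.2994]
tcp_rot: [0.0, 0.869, 0.495, 0.0]
wrist_force: [0.2, 0.3, -1.7]
finger_gap: 0.362
```

send_rows(moves=[[[2.8,1.325,-4.12,0,-1.547],[2.8,1.325,-4.12,0,-1.547],[2.8,1.325,-4.12,0,-1.547],[2.8,1.325,-4.12,0,-1.547],[2.8,1.325,-4.12,0,-1.547]]])

```text
time: 6.28
tcp_pos: [0.5595, 0.0181, 0.2993]
tcp_rot: [0.0, 0.984, 0.18, 0.0]
wrist_force: [0.2, 0.5, -1.5]
finger_gap: 0.366
```

send_rows(moves=[[[2.8,1.325,-4.12,0,-1.547],[2.8,1.325,-4.12,0,-1.547],[2.8,1.325,-4.12,0,-1.547],[2.8,1.325,-4.12,0,-1.547],[2.8,0,0,0,0]]])

```text
time: 6.9
tcp_pos: [0.6121, -0.1481, 0.298]
tcp_rot: [0.0, 0.996, -0.089, -0.001]
wrist_force: [0.5, 0.6, -1.1]
finger_gap: 0.358
```

```bash
cat > inhand.py <<'E'
from h import *
from scipy.optimize import least_squares
np.set_printoptions(precision=4,suppress=True)
s=arm.get_state(); T=s['tcp_pos']; q=s['tcp_rot']; jaw=2*np.arctan2(q[2],q[1])-np.pi/2
u=np.array([np.cos(jaw),np.sin(jaw)]); 
if u[1]<0: u=-u
l=np.array([u[1],-u[0]])  # lateral, ~ +x
print('tcp',T,'jaw deg',np.degrees(np.arctan2(u[1],u[0])),s['wrist_force'])
for c in ['wrist','scene','top']:
    im,d=arm.get_image(c); cal=arm.get_calibration(c); cv2.imwrite(f'pics/ih_{c}.png',im[:,:,::-1])
    X,uv=cloud(cal,d); D=X-T; L=np.c_[D[:,:2]@u,D[:,:2]@l,D[:,2]]
    k=(abs(L[:,0])<.0135)&(abs(L[:,1])<.045)&(L[:,2]<.03)&(L[:,2]>-.06)&((abs(L[:,1])>.014)|(L[:,2]<-.0)); g=L[k]
    if len(g)<40: print(c,len(g)); continue
    f=lambda p:np.hypot(g[:,1]-p[0],g[:,2]-p[1])-.04
    R=least_squares(f,[0,-.017],loss='soft_l1',f_scale=.001)
    e=(abs(f(R.x))<.003); print(c,len(g),e.sum(),'centre lateral,z rel tcp',R.x,'med',np.median(abs(R.fun)))
    k=(abs(L[:,0])<.03)&(np.hypot(L[:,1]-R.x[0],L[:,2]-R.x[1])<.042)&((abs(L[:,1])>.016)|(L[:,2]<-.003)); print('   u range',np.percentile(L[k][:,0],[1,5,50,95,99]))
E
python3 inhand.py
```

```text
tcp [ 0.6121 -0.1481  0.298 ] jaw deg 79.75885020450423 [ 0.4624  0.6311 -1.1244]
wrist 5701 5701 centre lateral,z rel tcp [ 0.0005 -0.02  ] med 0.0002998385958149635
   u range [-0.0143 -0.013   0.0009  0.0148  0.0162]
scene 404 384 centre lateral,z rel tcp [ 0.0009 -0.0195] med 0.0009005021753665521
   u range [-0.0128 -0.0112  0.0051  0.0181  0.0186]
top 115 109 centre lateral,z rel tcp [ 0.0007 -0.0176] med 0.00085791440256381
   u range [-0.0122 -0.0107  0.0078  0.0188  0.0194]
```

send_rows(moves=[[[2.8,-0.18,0.32,-4.0,0],[2.8,0,0,-4.0,0],[2.8,0,0,-3.25,0],[2.8,0,0,0,0],[2.8,0,0,0,0]]])

```text
time: 7.68
tcp_pos: [0.6106, -0.1414, 0.1888]
tcp_rot: [0.0, 0.996, -0.086, 0.001]
wrist_force: [0.6, 0.6, -1.2]
finger_gap: 0.364
```

```bash
cat inhand.py > ih2.py; cat >> ih2.py <<'E'
# spindle refit in this view, rel. to wheel centre
X=[]
for c in ['scene','top','wrist']:
    im,d=arm.get_image(c); X.append(cloud(arm.get_calibration(c),d)[0])
o=np.array([.5984,-.2179,.1497]); ax=np.array([.1547,.893,.4226])
for c,x in zip(['scene','top','wrist'],X):
    D=x-o; s_=D@ax; r=np.linalg.norm(D-s_[:,None]*ax,axis=1); k=(s_>.005)&(s_<.05)&(r<.013)
    g=D[k]; lat=g@np.array([.9853,-.1707,0]); n=g@np.array([-.4226*.1707,-.4226*.9853,.9063])
    if k.sum(): print(c,k.sum(),'s',np.percentile(g@ax,[2,98]),'lat',np.percentile(lat,[3,97]),'n',np.percentile(n,[3,97]))
a=cv2.imread('pics/ih_scene.png')[120:330,80:360]; b=cv2.imread('pics/ih_wrist.png')
cv2.imwrite('pics/ins.png',np.hstack([cv2.resize(a,(400,300)),cv2.resize(b,(400,300))]))
E
python3 ih2.py
```

```text
tcp [ 0.6106 -0.1414  0.1888] jaw deg 80.09020969118987 [ 0.6073  0.6472 -1.2289]
wrist 5737 5737 centre lateral,z rel tcp [ 0.0011 -0.0203] med 0.00029969519682936097
   u range [-0.0162 -0.0149 -0.001   0.0129  0.0143]
scene 349 334 centre lateral,z rel tcp [ 0.0014 -0.0198] med 0.0009779211665087023
   u range [-0.0155 -0.0139  0.003   0.0161  0.0165]
top 66 59 centre lateral,z rel tcp [ 0.0027 -0.0169] med 0.0009326172753299743
   u range [-0.0153 -0.0139  0.0053  0.0156  0.016 ]
scene 127 s [0.0059 0.0434] lat [-0.0024  0.0103] n [-0.0055  0.0086]
wrist 1752 s [0.0059 0.0424] lat [-0.0056  0.0084] n [-0.0027  0.0081]
```

View pics/ins.png

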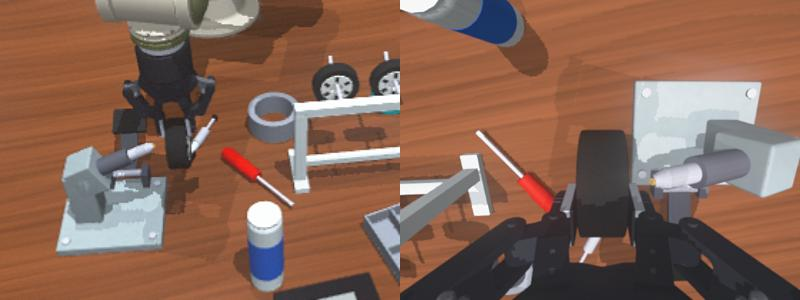

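send_rows(moves=[[[2.8,-0.16,-0.95,-0.2,0],[2.8,-0.16,-0.94,-0.1,0],[2.8,-0.1,-0.6,-0.13,0],[2.8,-0.1,-0.58,-0.12,0],[2.8,0,0,0,0]]])

```text
time: 8.6
tcp_pos: [0.6046, -0.1727, 0.1811]
tcp_rot: [-0.0, 0.996, -0.087, -0.0]
wrist_force: [0.0, 0.2, -1.8]
finger_gap: 0.356
```

```bash
python3 ih2.py; python3 -c "
from h import *
for i in range(4): arm.get_image('top'); s=arm.get_state(); print(s['tcp_pos'],s['wrist_force'])"
```

```text
tcp [ 0.6046 -0.1727  0.1811] jaw deg 80.00278248311997 [ 0.0446  0.1506 -1.8237]
wrist 5756 5756 centre lateral,z rel tcp [ 0.001  -0.0204] med 0.0003140133846136345
   u range [-0.0288 -0.0229 -0.0015  0.0133  0.0147]
scene 343 324 centre lateral,z rel tcp [ 0.0013 -0.02  ] med 0.0010078460894177785
   u range [-0.0291 -0.024   0.0026  0.0168  0.0171]
top 47 43 centre lateral,z rel tcp [ 0.0034 -0.0166] med 0.0009652025919499319
   u range [-0.0147 -0.0127  0.0024  0.016   0.0164]
scene 80 s [0.0058 0.0295] lat [-0.0035  0.0102] n [-0.0062  0.0087]
wrist 1148 s [0.0054 0.0303] lat [-0.005   0.0087] n [-0.0015  0.0084]
[ 0.60478312 -0.17206861  0.18135442] [-0.66961206 -0.27876658 -1.48599703]
[ 0.60477857 -0.17209577  0.18133853] [-0.59078337 -0.19292028 -0.73616544]
[ 0.60475258 -0.17213156  0.1813411 ] [ 0.27706156 -0.79091776 -1.6142977 ]
[ 0.60474767 -0.17216444  0.18135366] [ 0.43521528 -0.7358355  -1.12898914]
```

View pics/ins.png

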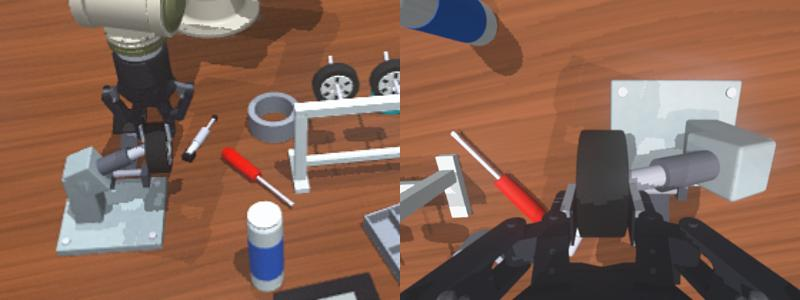

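send_rows(moves=[[[3.6,0,0,0,0],[3.6,-0.04,-0.25,0,0],[4.2,-0.03,-0.2,0,0],[4.2,-0.03,-0.2,0,0],[4.2,0,0,0,0]]], newtons=20)

```text
time: 9.72
tcp_pos: [0.6037, -0.179, 0.1813]
tcp_rot: [0.0, 0.996, -0.087, 0.0]
wrist_force: [0.1, 1.4, 0.4]
finger_gap: 0.491
```

send_rows(moves=[[[5.0,-0.03,-0.2,0,0],[5.0,-0.03,-0.2,0,0],[5.8,-0.03,-0.2,0,0],[5.8,-0.03,-0.2,0,0],[5.8,0,0,0,0]]])

```text
time: 10.35
tcp_pos: [0.6025, -0.187, 0.1813]
tcp_rot: [0.0, 0.996, -0.087, -0.0]
wrist_force: [-0.2, 0.3, -0.8]
finger_gap: 0.68
```

```bash
python3 ih2.py
```

```text
tcp [ 0.6025 -0.187   0.1813] jaw deg 80.02821344530643 [-0.2352  0.3181 -0.8304]
wrist 4222 3681 centre lateral,z rel tcp [ 0.0007 -0.0215] med 0.000412518378369274
   u range [-0.0289 -0.0239  0.0077  0.0254  0.0271]
scene 229 194 centre lateral,z rel tcp [ 0.0008 -0.0208] med 0.0011027076875543551
   u range [-0.0292 -0.0255  0.0125  0.0289  0.0293]
top 25
scene 73 s [0.0053 0.0277] lat [-0.002   0.0103] n [-0.0049  0.0087]
wrist 1387 s [0.0057 0.0315] lat [-0.0058  0.0086] n [-0.0013  0.0085]
```

View pics/ins.png

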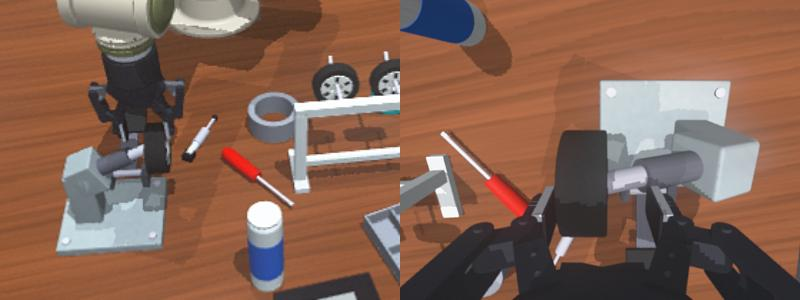

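The wheel's bore is hooked over the spindle tip: (158,150) in the scene half, (583,183) in the wrist half. The outer finger stands behind its outer face. I push the top inward so it tilts onto the slope.

send_rows(moves=[[[5.8,-0.07,-0.4,0,0],[5.8,-0.07,-0.4,0,0],[5.8,-0.07,-0.4,0,0],[5.8,0,0,0,0]]])

```text
time: 11.15
tcp_pos: [0.6003, -0.1992, 0.1813]
tcp_rot: [0.0, 0.996, -0.087, 0.0]
wrist_force: [0.3, -0.5, 0.1]
finger_gap: 0.68
```

send_rows(moves=[[[5.8,-0.05,-0.3,0,0],[5.8,-0.05,-0.3,0,0],[5.8,0,0,0,0]]])

```text
time: 11.52
tcp_pos: [0.5995, -0.205, 0.1815]
tcp_rot: [0.0, 0.996, -0.087, 0.0]
wrist_force: [-0.2, 2.7, 3.0]
finger_gap: 0.681
```

```bash
python3 ih2.py | tail -3
```

```text
top 23
scene 12 s [0.0054 0.0495] lat [-0.0092  0.0102] n [-0.0109  0.0079]
wrist 237 s [0.0051 0.0105] lat [-0.0059  0.0085] n [0.0009 0.0085]
```

View pics/ins.png

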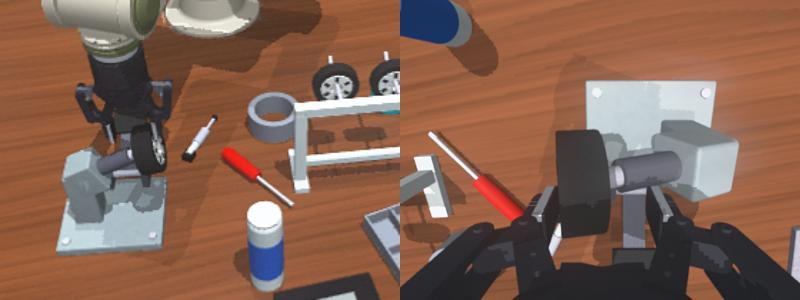

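send_rows(moves=[[[5.8,-0.05,-0.3,-0.1,0],[5.8,-0.05,-0.3,-0.1,0],[5.8,0,0,0,0]]])

```text
time: 12.2
tcp_pos: [0.5982, -0.2112, 0.1789]
tcp_rot: [0.0, 0.996, -0.087, -0.0]
wrist_force: [0.2, 0.3, -0.4]
finger_gap: 0.68
```

send_rows(moves=[[[5.8,-0.05,-0.3,0,0],[5.8,-0.05,-0.3,0,0],[5.8,0,0,0,0]]])

```text
time: 12.58
tcp_pos: [0.5973, -0.2171, 0.1791]
tcp_rot: [0.0, 0.996, -0.087, -0.0]
wrist_force: [0.3, -0.1, -0.6]
finger_gap: 0.681
```

```bash
cat > face.py <<'E'
from h import *
np.set_printoptions(precision=4,suppress=True)
o=np.array([.5984,-.2179,.1497]); ax=np.array([.1547,.893,.4226]); la=np.array([.9853,-.1707,0]); n=np.cross(la,ax)
s=arm.get_state(); print(s['tcp_pos'],s['wrist_force'],s['finger_gap'])
for c in ['scene','top','wrist']:
    im,d=arm.get_image(c); cv2.imwrite(f'pics/ih_{c}.png',im[:,:,::-1]); X,uv=cloud(arm.get_calibration(c),d)
    D=X-o; L=np.c_[D@ax,D@la,D@n]; r=np.hypot(L[:,1],L[:,2])
    k=(r>.012)&(r<.038)&(L[:,0]>.012)&(L[:,0]<.07)&(abs(L[:,2])<.03)&(L[:,1]>-.03)
    t=(abs(r-.04)<.003)&(L[:,0]>-.02)&(L[:,0]<.06)
    print(c,'face pts',k.sum(), np.percentile(L[k][:,0],[10,50,90]) if k.sum()>5 else '', 'tread',t.sum(),np.percentile(L[t][:,0],[2,50,98]) if t.sum()>5 else '')
    if c=='scene' and k.sum()>20:
        A=np.c_[np.ones(k.sum()),L[k][:,1:]]; print('  face s = a+b*lat+c*n',np.linalg.lstsq(A,L[k][:,0],rcond=None)[0])
a=cv2.imread('pics/ih_scene.png')[120:330,80:360]; b=cv2.imread('pics/ih_wrist.png')
cv2.imwrite('pics/ins.png',np.hstack([cv2.resize(a,(400,300)),cv2.resize(b,(400,300))]))
E
python3 face.py
```

```text
[ 0.5973 -0.2171  0.1791] [ 0.2552 -0.1422 -0.5509] 0.68064795939995
scene face pts 305 [0.0269 0.0399 0.0464] tread 450 [0.0105 0.0272 0.0425]
  face s = a+b*lat+c*n [ 0.0411 -0.1952  0.071 ]
top face pts 41 [0.0378 0.0396 0.0411] tread 28 [0.0103 0.0256 0.0403]
wrist face pts 2813 [0.0322 0.0394 0.0457] tread 9780 [0.0095 0.0257 0.0509]
```

send_rows(moves=[[[5.8,-0.05,-0.3,0,0],[5.8,-0.05,-0.3,0,0],[5.8,0,0,0,0]]])

```text
time: 13.1
tcp_pos: [0.5963, -0.2231, 0.1793]
tcp_rot: [0.0, 0.996, -0.087, -0.0]
wrist_force: [-0.6, -0.0, -0.1]
finger_gap: 0.679
```

send_rows(moves=[[[5.8,-0.03,-0.2,0,0],[5.8,-0.03,-0.2,0,0],[5.8,0,0,0,0]]])

```text
time: 13.48
tcp_pos: [0.5958, -0.2269, 0.1793]
tcp_rot: [0.0, 0.996, -0.087, 0.0]
wrist_force: [-0.5, 0.4, 1.2]
finger_gap: 0.68
```

```bash
python3 face.py
```

```text
[ 0.5958 -0.2269  0.1793] [-0.4703  0.3881  1.2287] 0.6797043724678304
scene face pts 273 [0.026  0.0317 0.0336] tread 447 [0.0019 0.0195 0.0496]
  face s = a+b*lat+c*n [ 0.0324 -0.1026  0.0331]
top face pts 78 [0.0301 0.0319 0.0331] tread 36 [0.0011 0.0301 0.0331]
wrist face pts 2311 [0.0279 0.0305 0.0337] tread 9452 [0.0002 0.0169 0.0418]
```

send_rows(moves=[[[5.8,0,0,4.0,0],[5.8,0,0,4.0,0],[4.5,0.27,1.46,0,2.0],[4.5,0.27,1.46,0,2.0],[4.5,0.27,1.46,0,2.0]]])

```text
time: 14.25
tcp_pos: [0.604, -0.1825, 0.2593]
tcp_rot: [0.0, 0.984, 0.177, 0.0]
wrist_force: [-0.2, 0.0, -0.3]
finger_gap: 0.53
```

send_rows(moves=[[[4.5,0.27,1.46,0,2.0],[4.5,0.29,1.46,0,2.0],[4.5,0,0,0,2.0],[4.5,0,0,0,2.0],[4.5,0,0,0,2.0]]])

```text
time: 14.88
tcp_pos: [0.6095, -0.1537, 0.2593]
tcp_rot: [0.0, 0.817, 0.576, -0.0]
wrist_force: [-0.1, -0.4, -0.0]
finger_gap: 0.53
```

send_rows(moves=[[[4.5,0,0,0,2.0],[4.5,0,0,0,0],[4.5,0,0,0,0]]])

```text
time: 15.25
tcp_pos: [0.6095, -0.1537, 0.2593]
tcp_rot: [-0.0, 0.767, 0.642, -0.0]
wrist_force: [0.3, -0.0, 0.4]
finger_gap: 0.53
```

```bash
python3 face.py; python3 - <<'E'
from h import *
s=arm.get_state(); q=s['tcp_rot']; print(s['tcp_pos'],np.degrees(2*np.arctan2(q[2],q[1]))-90)
E
```

```text
[ 0.6095 -0.1537  0.2593] [ 0.3061 -0.0047  0.4187] 0.5297797162590555
scene face pts 317 [0.0279 0.0316 0.0328] tread 438 [0.0021 0.0186 0.0325]
  face s = a+b*lat+c*n [ 0.0312 -0.0557 -0.0496]
top face pts 27 [0.03   0.0319 0.0336] tread 142 [0.0024 0.0176 0.0329]
wrist face pts 4068 [0.0299 0.0308 0.0316] tread 2331 [0.0012 0.0203 0.0313]
[ 0.60951941 -0.15373428  0.25930899] -10.054612070624643
```

View pics/ins.png

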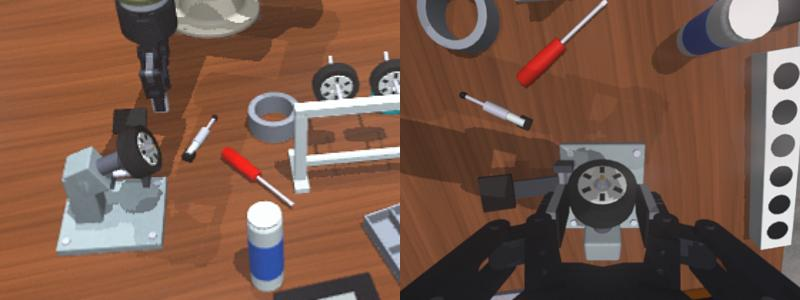

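The wheel now sits on the spindle near the collar: (140,150) in the scene half, (602,188) in the wrist half, face s ≈ 31 to 32 mm. The jaws are turned to straddle the spindle for the push.

send_rows(moves=[[[4.5,0,0,-5.0,0],[4.5,0,0,-5.1,0],[4.5,-0.17,-0.98,0,0],[4.5,-0.1,-0.6,0,0],[4.5,0,0,0,0]]])

```text
time: 16.02
tcp_pos: [0.6076, -0.1707, 0.1608]
tcp_rot: [0.002, 0.766, 0.643, 0.001]
wrist_force: [-0.7, -0.7, 0.7]
finger_gap: 0.523
```

send_rows(moves=[[[4.5,-0.03,-0.18,-0.08,0],[4.5,-0.03,-0.18,-0.08,0],[4.5,0,0,0,0]]])

```text
time: 16.4
tcp_pos: [0.6062, -0.1732, 0.1568]
tcp_rot: [0.0, 0.766, 0.643, 0.0]
wrist_force: [-0.3, -0.1, -0.4]
finger_gap: 0.524
```

send_rows(moves=[[[4.5,-0.03,-0.18,-0.08,0],[4.5,0,0,0,0]]])

```text
time: 16.65
tcp_pos: [0.6059, -0.1751, 0.1558]
tcp_rot: [-0.0, 0.766, 0.643, -0.0]
wrist_force: [-0.5, 0.6, -0.4]
finger_gap: 0.528
```

send_rows(moves=[[[4.5,-0.015,-0.09,-0.04,0],[4.5,0,0,0,0]]])

```text
time: 16.9
tcp_pos: [0.6057, -0.1759, 0.1555]
tcp_rot: [-0.0, 0.766, 0.643, -0.0]
wrist_force: [0.1, 0.1, 0.2]
finger_gap: 0.528
```

send_rows(moves=[[[4.5,-0.015,-0.09,-0.04,0],[4.5,0,0,0,0]]])

```text
time: 17.15
tcp_pos: [0.6056, -0.1768, 0.155]
tcp_rot: [-0.0, 0.766, 0.643, -0.0]
wrist_force: [-0.7, -0.1, -0.2]
finger_gap: 0.525
```

send_rows(moves=[[[4.5,-0.02,-0.1,-0.02,0],[4.5,0,0,0,0]]])

```text
time: 17.4
tcp_pos: [0.6055, -0.1774, 0.155]
tcp_rot: [-0.0, 0.766, 0.643, 0.0]
wrist_force: [-0.2, 2.1, 1.3]
finger_gap: 0.53
```

send_rows(moves=[[[4.5,-0.02,-0.1,-0.02,0],[4.5,0,0,0,0]]])

```text
time: 17.65
tcp_pos: [0.6055, -0.1776, 0.1549]
tcp_rot: [-0.001, 0.766, 0.643, 0.001]
wrist_force: [1.1, 7.9, 2.3]
finger_gap: 0.529
```

send_rows(moves=[[[4.5,-0.02,-0.1,-0.02,0],[4.5,0,0,0,0]]])

```text
time: 17.9
tcp_pos: [0.6054, -0.1777, 0.1549]
tcp_rot: [-0.001, 0.766, 0.643, 0.001]
wrist_force: [1.3, 11.1, 4.8]
finger_gap: 0.525
```

send_rows(moves=[[[4.5,-0.01,-0.07,-0.02,0],[4.5,0,0,0,0],[4.5,0,0,0,0]]])

```text
time: 18.27
tcp_pos: [0.6055, -0.1778, 0.1548]
tcp_rot: [-0.001, 0.765, 0.644, 0.002]
wrist_force: [2.0, 13.1, 5.7]
finger_gap: 0.527
```

```bash
python3 face.py
```

```text
[ 0.6055 -0.1778  0.1548] [ 1.9925 13.1489  5.6808] 0.5269575344144083
scene face pts 197 [0.0276 0.0391 0.0585] tread 458 [0.0015 0.019  0.0522]
  face s = a+b*lat+c*n [ 0.0471 -0.3313 -0.0465]
top face pts 5  tread 60 [0.0018 0.014  0.03  ]
wrist face pts 13779 [0.0298 0.0309 0.0595] tread 526 [0.0293 0.0304 0.0578]
```

The push held at about 14.4 N along the spindle with no further motion, so the wheel is against the collar. I let go, back off, and go to the pedal.

send_rows(moves=[[[4.5,0.17,0.98,0.2,0],[4.5,0.34,1.97,0.2,0],[4.5,0,0,5.0,0],[4.5,0,0,5.0,0],[0,0,0,0,0]]])

```text
time: 19.05
tcp_pos: [0.6113, -0.1506, 0.2626]
tcp_rot: [0.004, 0.766, 0.643, 0.002]
wrist_force: [1.0, -0.6, -0.8]
finger_gap: 0.323
```

send_rows(moves=[[[0,-4.49,-1.78,0,0],[0,-4.49,-1.78,0,0],[0,-4.49,-1.78,0,0],[0,-4.49,-1.78,0,0],[0,0,0,0,0]]])

```text
time: 19.68
tcp_pos: [0.4286, -0.2224, 0.2578]
tcp_rot: [-0.0, 0.767, 0.642, -0.0]
wrist_force: [-0.3, -0.3, 0.2]
finger_gap: 0.002
```

```bash
python3 face.py; python3 - <<'E'
from h import *
np.set_printoptions(precision=4,suppress=True)
for c in ['scene','top']:
    arm.get_image(c); print(c,[(round(r['conf'],2),onplane(arm.get_calibration(c),[r['pixel']],.076)[0]) for r in arm.pinpoint(c,'pedal_pad')[:2]])
E
```

```text
[ 0.4286 -0.2224  0.2578] [-0.2716 -0.3432  0.1796] 0.002077207115488899
scene face pts 315 [0.029  0.0315 0.0326] tread 427 [0.0013 0.018  0.0325]
  face s = a+b*lat+c*n [ 0.0311 -0.0532 -0.0488]
top face pts 233 [0.0297 0.0313 0.0333] tread 285 [0.0014 0.0195 0.0325]
wrist face pts 2769 [0.03   0.0308 0.0313] tread 4877 [0.0001 0.0171 0.0309]
scene [(0.97, array([ 0.4461, -0.223 ,  0.076 ]))]
top [(0.82, array([ 0.4309, -0.221 ,  0.076 ]))]
```

send_rows(moves=[[[0,0.3,0.15,-5.5,0],[0,0,0,-5.5,0],[0,0,0,-5.0,0],[0,0,0,0,0]]])

```text
time: 20.52
tcp_pos: [0.4324, -0.2193, 0.0959]
tcp_rot: [-0.003, 0.766, 0.643, -0.001]
wrist_force: [0.2, -0.1, 1.2]
finger_gap: -0.002
```

send_rows(moves=[[[0,0,0,-1.0,0],[0,0,0,-1.0,0],[0,0,0,0,0]]])

```text
time: 20.9
tcp_pos: [0.4335, -0.2207, 0.0784]
tcp_rot: [0.0, 0.766, 0.643, 0.0]
wrist_force: [0.0, 0.5, 0.1]
finger_gap: -0.0
```

send_rows(moves=[[[0,0,0,-0.8,0],[0,0,0,-0.7,0],[0,0,0,0,0]]])

```text
time: 21.28
tcp_pos: [0.4335, -0.2209, 0.0633]
tcp_rot: [0.0, 0.766, 0.643, -0.0]
wrist_force: [-1.1, 0.2, 7.2]
finger_gap: -0.001
```

send_rows(moves=[[[0,0,0,-0.6,0],[0,0,0,-0.6,0],[0,0,0,0,0]]])

```text
time: 21.65
tcp_pos: [0.433, -0.2208, 0.0514]
tcp_rot: [-0.0, 0.766, 0.643, -0.0]
wrist_force: [-4.6, -0.1, 9.6]
finger_gap: 0.0
```

send_rows(moves=[[[0,0,0,-0.2,0],[0,0,0,0,0]]])

```text
time: 21.9
tcp_pos: [0.4328, -0.2208, 0.0496]
tcp_rot: [-0.0, 0.766, 0.643, -0.001]
wrist_force: [-7.0, -0.3, 9.7]
finger_gap: 0.0
```

send_rows(moves=[[[0,0,0,-0.2,0],[0,0,0,0,0]]])

```text
time: 22.15
tcp_pos: [0.4326, -0.2208, 0.0476]
tcp_rot: [-0.001, 0.766, 0.643, -0.001]
wrist_force: [-7.9, 0.4, 10.9]
finger_gap: 0.002
```

send_rows(moves=[[[0,-0.1,0,-0.15,0],[0,0,0,0,0]]])

```text
time: 22.4
tcp_pos: [0.4323, -0.2208, 0.0463]
tcp_rot: [0.0, 0.766, 0.643, -0.0]
wrist_force: [-4.1, 1.6, 9.8]
finger_gap: 0.0
```

send_rows(moves=[[[0,-0.1,0,-0.15,0],[0,0,0,0,0]]])

```text
time: 22.65
tcp_pos: [0.4321, -0.2208, 0.0452]
tcp_rot: [0.001, 0.766, 0.643, 0.0]
wrist_force: [-0.9, 4.3, 10.7]
finger_gap: 0.0
```

send_rows(moves=[[[0,0,0,-0.15,0],[0,0,0,0,0]]])

```text
time: 22.9
tcp_pos: [0.4322, -0.2208, 0.0447]
tcp_rot: [0.001, 0.766, 0.643, 0.0]
wrist_force: [-4.3, 6.9, 24.3]
finger_gap: -0.004
```

send_rows(moves=[[[0,0,0,-0.15,0],[0,0,0,0,0]]])

```text
time: 23.15
tcp_pos: [0.4322, -0.2209, 0.0443]
tcp_rot: [0.001, 0.766, 0.643, 0.0]
wrist_force: [-10.0, 9.1, 39.5]
finger_gap: -0.002
```

send_rows(moves=[[[0,0,0,0.4,0],[0,0,0,2.0,0],[0,0,0,4.0,0],[0,0,0,6.0,0],[0,0,0,5.0,0]]])

```text
time: 23.78
tcp_pos: [0.4314, -0.2207, 0.2174]
tcp_rot: [0.001, 0.766, 0.643, 0.0]
wrist_force: [0.8, -0.6, -0.1]
finger_gap: 0.003
```

send_rows(moves=[[[0,-3.0,-5.0,2.0,0],[0,-2.0,-5.0,0,0],[0,0,-4.0,0,0],[0,0,0,0,0],[0,0,0,0,0]]])

```text
time: 24.4
tcp_pos: [0.3815, -0.3602, 0.235]
tcp_rot: [-0.0, 0.766, 0.643, 0.0]
wrist_force: [0.8, 1.1, 0.4]
finger_gap: -0.003
```

```bash
python3 face.py; python3 - <<'E'
from h import *
np.set_printoptions(precision=4,suppress=True)
for c in ['scene','top']:
    im,d=arm.get_image(c); X=cloud(arm.get_calibration(c),d)[0]
    pad=X[(abs(X[:,0]-.425)<.03)&(abs(X[:,1]+.22)<.02)&(X[:,2]>.03)&(X[:,2]<.12)]; print(c,'pad z',np.percentile(pad[:,2],[10,50,90]))
    f=np.load(f'{c}.npz'); cv2.imwrite(f'pics/f_{c}.png',im[:,:,::-1])
    o=np.array([.5984,-.2179,.1497]); ax=np.array([.1547,.893,.4226]); s=(X-o)@ax; r=np.linalg.norm(X-o-s[:,None]*ax,axis=1)
    k=(r<.022)&(s>.034)&(s<.06); n=(X[k]-o)@np.cross([.9853,-.1707,0],ax); l=(X[k]-o)@np.array([.9853,-.1707,0]); print('tip pts',k.sum(),'rmax',np.sort(r[k])[-6:],'n',n.max(),n.min(),'lat',l.min(),l.max())
a=cv2.imread('pics/f_scene.png'); cv2.imwrite('pics/fin.png',np.hstack([cv2.resize(a[60:330,60:420],(480,360)),cv2.resize(a[195:255,140:200],(320,320),interpolation=cv2.INTER_CUBIC)[:, :] if 0 else cv2.copyMakeBorder(cv2.resize(a[190:260,130:200],(320,320),interpolation=cv2.INTER_CUBIC),0,40,0,0,0)]))
E
```

```text
[ 0.3815 -0.3602  0.235 ] [0.8211 1.0997 0.3956] -0.002595255104579247
scene face pts 320 [0.0281 0.0314 0.0326] tread 418 [0.0017 0.0186 0.0322]
  face s = a+b*lat+c*n [ 0.031  -0.0623 -0.0391]
top face pts 244 [0.0298 0.0316 0.0335] tread 283 [0.0013 0.0193 0.033 ]
wrist face pts 0  tread 0 
scene pad z [0.0686 0.0748 0.0803]
tip pts 31 rmax [0.0076 0.0078 0.0078 0.0087 0.0097 0.0106] n 0.007762643036943666 -0.0068893570207082715 lat -0.001909576848248247 0.00930737115219438
top pad z [0.0674 0.0755 0.0819]
tip pts 23 rmax [0.0084 0.0098 0.0102 0.0145 0.016  0.0178] n 0.008793636098324186 -0.01113257282161615 lat -0.0174191216832339 0.014184333083519142
```

View pics/fin.png

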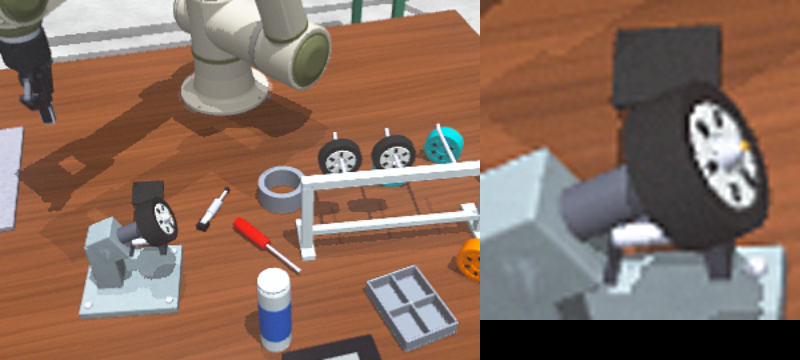

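The wheel sits home on the spindle at (155,222) in the left half, the pedal is back up, and the narrow wheels and the other things are in place. I'm handing in.

```bash
python3 -c "
from plant import arm
print(arm.finish_job())"
```

```text
the job is handed in; nothing more can be done
None
```

The wide wheel is home on the clamp's spindle, pushed against the collar and released. I then pressed the pedal to its stop and let it spring back. I handed the job in at about 25 s of the 62 s allowed.

- **Fitting:** The tool could only point straight down, so I hooked the level bore over the spindle tip and opened the jaws. I then pushed the wheel's top inward with one finger until it tilted onto the slope, and it slid down to the collar.
- **Push:** With the fingers straddling the spindle I pushed to about 14 N along it. The tool stopped moving forward, and I backed off.
- **Pedal:** The force was about 10 N near the end of the stroke, then rose sharply at the stop. My last 1.5 mm step took it to about 39 N, which is harder than "not hard" asked for.
- **Final checks:**
  - The wheel's outer face lies 31 to 32 mm from the collar face (32 mm expected), unchanged after the pedal press.
  - The pedal pad is back at about 75 mm (76 mm expected).
  - Both narrow wheels still hang, the other things looked undisturbed, and the robot touches nothing.
- **Not confirmed:** I had no direct reading of the lock itself. The lock pin was too small to judge from the depth points.

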